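Set up and lock a brass bar in the bench sawing jig

ROBOT

A 6-joint arm with a two-finger parallel gripper is mounted at the origin on the work surface. World frame = base frame: x ahead of the robot, y to its left, z up, the work surface at z = 0. Lengths are in m, angles in rad, forces in N, time in s.
With the tool pointing down it reaches from about 0.425 to 0.95 m from the base axis. Payload 14.7 kg.
Tool frame: the origin (TCP) lies midway between the tips of the shut fingers; the grasp point (between the pads) lies 19 mm behind it; z points along the fingers, y is the line along which they close (so a half turn about z gives the same grasp; the last joint's range is limited). The gripper opens to 85 mm and grips with 20 to 120 N. Pads are 22 mm wide; open, the fingers measure 114 mm over their backs; the gripper's body (76 mm by 85 mm) begins 54 mm behind the grasp point. The pads swing forward as they close: fully open they stand 13 mm farther back than shut.
Start: joints at [1.219, 0.48, 1.596, -0, 1.065, -0.047], TCP at [0.195, 0.62, 0.231] pointing down, gripper open.
Joint ranges: [-2.75, 2.75], [-0.82, 2.05], [0.23, 2.67], [-1.56, 4.7], [0.09, 2.69], [-2.92, 2.92]. Speed limits (rad/s): [1.89, 1.89, 2.39, 3.01, 3.01, 3.01].

INTERFACE

Orientations are given as [roll, pitch, yaw] about the fixed x, y, z axes, in that order (R = Rz(yaw) Ry(pitch) Rx(roll)).
In Python, from rig import monitor, vision, hand_in gives the robot as it stands.
- The arm moves only by the tool drive_tool, never from a script. Its argument "series" is a list of rows, each a list of 7 numbers: the shift along the world's x, y, z scaled (see below), then the turn, a rotation vector about the world's x, y, z scaled (see below), then the opening, from 0 (shut) to 1 (fully open). A call has 1 to 8 rows; each row is the pose to reach, as a shift and turn from the pose commanded when the call began; what a row does not reach only later rows make up. The controller multiplies each number of a shift by 100 mm and each number of a turn by 1.5 rad. A row lasts 1/10 s, in which the tool goes at most 50 mm and 8.59 degrees, less where a joint would pass 70% of its speed; a pose out of reach is approached as far as the arm can. A call with a number of a shift or a turn outside -1 to 1 is refused whole. A call with a gripper value outside its range is refused whole. The fingers move at their own pace and stop on an object; "squeeze" is the grip in N (left out, the last holds). Time passes only in rows, so rows that repeat a pose let the fingers close. It gives the time, the measured TCP pose, the force, the opening and the grip force at its end, in the units of the state.
- monitor.get_state(): the state, without advancing time (a new reading comes with each control period).
- vision.capture(name): name is "scene" or "top"; returns (picture, depth): 480x640x3 uint8, red, green, blue; 480x640 float32, m along the optical axis (not along the pixel's ray), 0 where there is no reading.
- vision.camera_params(name): a dict with "K" (3x3 intrinsics, pixels), "k1" (the pictures are not rectified: a ray, as slopes to the right and down, at radius r is drawn at 1 + k1 r^2 times it, then the intrinsics apply), "R" (3x3) and "t" (3): a world point X has camera coordinates R X + t. Camera axes: x right, y down, z forward; pixel columns grow to the right and rows downward; lengths in m; the calibration is good to about 2 mm. A picture is of the moment at which its call begins. camera_params takes no time and is no camera call.
- hand_in(): hands the job in; it is judged then, once.
The state is a dict: "time": time; "q": joint angles; "joint_vel": joint speeds; "effort": joint torques, N m; "ee_pos": TCP position; "ee_rot": TCP orientation; "wrist_force": force on the tool from outside, world axes, zero at the start; "ft_torque": the same for the moment, N m; "finger_gap": opening from 0.0 (shut) to 1.0 (fully open); "grasp_force": force on a finger pad.
Only numpy, scipy, OpenCV 4.12 (cv2) and the standard library are available. Lean on these libraries where they do the work, as an engineer would, in place of code of your own. Each camera call takes 0.05 s, during which the arm holds its last target. There are 200 camera calls.

TASK

Set the brass bar up for sawing: flip the red stop flag all the way down across the jig's channel, then push the bar along the channel until its end rests against the flag. Then squeeze in both orange tabs of the keeper knob, turn it anticlockwise until the keeper arm lies square across the bar, and let go so that the tabs spring back out and lock it there. Leave the other things on the bench where they are.

Things in the scene. Friction and masses are not known exactly. Their poses are not given: they have to be found in the camera images.
- jig: Grey sawing jig fixed to the bench: base plate 10 mm thick, x -125 to 55, y -170 to 140 mm, with a channel along its y axis. Origin: on the bench under the channel's centre line, z up, +y towards the stop flag, -x the knob's side. Channel 22 mm wide, floor at z = 10 mm, between walls 7 mm thick with tops at z = 20 mm, from y = -160 to 98 mm. Place and yaw vary.
- bar: Brass bar 20 mm wide (x), 150 mm long (y), 24 mm tall, about 0.6 kg, loose in the channel, y along the channel. Origin: centre of its underside. Its top is at jig z = 34 mm, so its rear end can be pushed by closed fingers above the walls. Against the lowered flag its origin is at jig y = 25 mm; it starts 30 to 70 mm short of that.
- bar_front (a point): Centre of the bar's front end face (the +y end), 75 mm from the bar's origin and 12 mm above its underside.
- flag (a joint): Hinge of the red stop flag, rad: 0 = fully down (level across the channel, just above the walls), 1.57 = upright, 1.9 = upper stop; starts at 1.35 to 1.75. It stays where it is left (light friction, under 1 N at the tip). Hinge axis parallel to jig y at jig x = 30, z = 26 mm, on the channel side away from the knob; it comes down towards jig -x.
- flag_tip (a point): Middle of the red flag's free end, 75 mm from the hinge axis, at jig y = 107 mm. The flag is a bar 14 mm wide (jig y 100 to 114) and 12 mm thick, its last 18 mm widened to 28 mm. Down, it spans jig x 30 to -45 and z 20 to 32 mm; its face at jig y = 100 mm stops the bar. Hinge posts beside its root reach z = 34 mm.
- knob (a joint): Turn of the keeper knob about its vertical axis, rad, anticlockwise from above: 0 = open (the start: arm points 1.2 rad clockwise of jig +x), 1.2 = closed (arm along jig +x, over the bar, 2.5 mm clear). Hard stops at -0.04 and 1.24. At 0 and 1.2 the tab teeth sit in notches (play 0.05 either way); to turn it, both tabs must be in by over 5 mm. Friction about 0.1 N m.
- knob_grip (a point): On the knob's axis (jig x = -75, y = 30 mm) at the height to grip, 68 mm above the bench. x: along the keeper arm; y: line through the two orange tabs (pinch along it). Tab faces upright, 24 mm wide, z 54 to 80 mm, 58 mm apart when out, 40 mm fully in. Black core between them 38 (x) by 20 mm (y), cap top at z = 90 mm. Below: lock ring, radius 45, top z = 36 mm. All but the ring turns.
- keeper_tip (a point): Underside of the free end of the steel keeper arm, 90 mm from the knob's axis, z = 36.5 mm; the arm is 18 mm wide and 8 mm thick.
- tab_a (a joint): Inward travel of the orange release tab on the knob's +y side, m: 0 = sprung out, 0.009 = fully in. Its spring pushes back with 4 N at 0, rising to 8 N fully in. If let go between the notches it rests at about 0.005.
- tab_b (a joint): The same for the tab on the knob's -y side.
- scrap_bowl: Bystander: copper bowl, 80 mm wide, 32 mm tall, on the bench beyond the jig (about 140 mm in jig +x). Origin: centre of its underside.
- bench_block: Bystander: steel block 75 x 75 x 22 mm beyond the jig (about 155 mm in jig +x). Origin: centre of its underside.
- hammer: Bystander: small hammer lying on the left of the bench.
- bur_block: Bystander: wooden block 70 x 110 mm, 65 mm tall over the burs standing in it, on the right.
- mandrel: Bystander: steel ring mandrel with wooden handle, about 290 mm long, 41 mm tall, lying on two rests on the right.
- jar: Bystander: amber jar 68 mm wide, 80 mm tall, on the right.
Mind the look-alikes: they are no part of the job. What is meant by the bar is not black or blue, and is the smaller of those in its own colour.

How it is judged:
On the way, in this order (a step that is already met when the one before it is completed fails the run):
1. the red flag is all the way down across the channel (value of joint flag below 0.06 rad), for 0.2 s.
2. the bar's end is against the lowered flag (value of joint flag below 0.08 rad and y of bar_front in the frame of jig above 0.0975 m), for 0.2 s.
3. both tabs of the knob are squeezed in (value of joint each of tab_a, tab_b above 0.0035 m), for 0.1 s.
At the end, for the whole second after the job is handed in: The flag is down (within 0.08 rad), the bar lies flat in the channel at rest with its end within 3 mm of the flag, the keeper arm is square across the bar (knob at 1.12 rad or more) and both tabs are sprung out (within 2 mm), so the knob is locked (value of joint flag below 0.08 rad and y of bar_front in the frame of jig above 0.097 m and height (world z) of bar below 0.014 m and value of joint knob above 1.12 rad and value of joint each of tab_a, tab_b below 0.002 m and linear speed of bar below 0.01 m/s); the robot touches nothing.
It fails at once if a loose bystander (bowl, block, hammer, bur block, mandrel or jar) is moved more than 30 mm (distance of any of scrap_bowl, bench_block, hammer, bur_block, mandrel, jar from where it was at the start of the episode above 0.03 m).
It also fails if it takes over 64 s, if anything falls off the work surface, if the arm or the gripper's body presses on something with over 40 N, if the wrist force passes 120 N, or if a joint passes its speed limit or range.

## Working session

There is one attempt and no reset: what is moved stays moved. The work goes in short steps, Python scripts to look and compute and a tool call to move; the robot and the scene stay as the last step left them, time stands still between calls to the robot, and variables do not carry over. Pictures are saved under pics/ and viewed, at most 10 in all, crops included, and the job is handed in when it is done.

Besides the shell and the picture viewer there is one more tool, called after ">>>" as a command line: name --pt "numbers of a row" for each row, then --argument value for the rest. drive_tool: Moves the arm, as the interface text tells. Shifts and turns lie within -1 to 1; 1 stands for 100 mm of shift or 1.5 rad of turn. Its arguments: {"type":"object","properties":{"series":{"type":"array"},"squeeze":{"type":"number"}},"required":["series"]}

```bash
mkdir -p pics
cat > h.py <<'E'
import numpy as np, cv2
from rig import monitor, vision, hand_in
def cap(n):
    im,d=vision.capture(n); p=vision.camera_params(n); np.savez(f'/tmp/{n}.npz',im=im,d=d); return im,d,p
def load(n):
    z=np.load(f'/tmp/{n}.npz'); return z['im'],z['d'],vision.camera_params(n)
def cloud(d,p):
    K=np.array(p['K']);v,u=np.mgrid[0:480,0:640]
    pts=np.stack([u,v],-1).reshape(-1,1,2).astype(float)
    s=cv2.undistortPoints(pts,K,np.array([p['k1'],0,0,0.]),).reshape(480,640,2)
    c=np.dstack([s*d[...,None],d])
    return (c-np.array(p['t']))@np.array(p['R'])
def save(im,f): cv2.imwrite('pics/'+f,im[...,::-1])
E
python3 - <<'E'
from h import *
for n in('scene','top'):
    im,d,p=cap(n); save(im,n+'0.png'); print(p)
print(monitor.get_state())
E
```

```text
{'K': array([[581.59708659,   0.        , 316.44896709],
       [  0.        , 581.59708659, 242.17290904],
       [  0.        ,   0.        ,   1.        ]]), 'k1': 0.02680276079791243, 'R': array([[ 0.77393366,  0.63323179,  0.00664753],
       [ 0.50811606, -0.61468426, -0.60330865],
       [-0.37794809,  0.47029859, -0.79748008]]), 't': array([-0.42178481, -0.21297177,  1.55264076])}
{'K': array([[464.65488982,   0.        , 320.76215161],
       [  0.        , 464.65488982, 233.84035169],
       [  0.        ,   0.        ,   1.        ]]), 'k1': -0.11905949559850462, 'R': array([[ 0.02795148, -0.99960232, -0.00373059],
       [-0.98868865, -0.02709577, -0.14751465],
       [ 0.14735491,  0.00781165, -0.98905283]]), 't': array([-0.00207407,  0.52308841,  1.05050617])}
{'time': 0.1, 'q': array([ 1.21940849e+00,  4.80784504e-01,  1.59678917e+00,  2.42482513e-05,
        1.06509764e+00, -4.65901934e-02]), 'joint_vel': array([-1.79928745e-03, -1.93427253e-03,  6.45498800e-06,  9.88966063e-04,
        1.16931730e-03,  3.57586746e-04]), 'effort': array([ 1.98010479e-03, -9.52259016e+01, -4.31037033e+01, -1.61619150e-04,
        5.23296665e-03, -1.22440895e-05]), 'ee_pos': array([0.19490868, 0.61971563, 0.23073467]), 'ee_rot': array([-3.14051615e+00, -7.14143481e-05,  2.83678321e+00]), 'wrist_force': array([-0.27546387, -0.98209842,  0.37783404]), 'ft_torque': array([-0.01137815, -0.02430179,  0.00998421]), 'grasp_force': 0.0, 'finger_gap': 1.0006442323173863}
```

View pics/scene0.png

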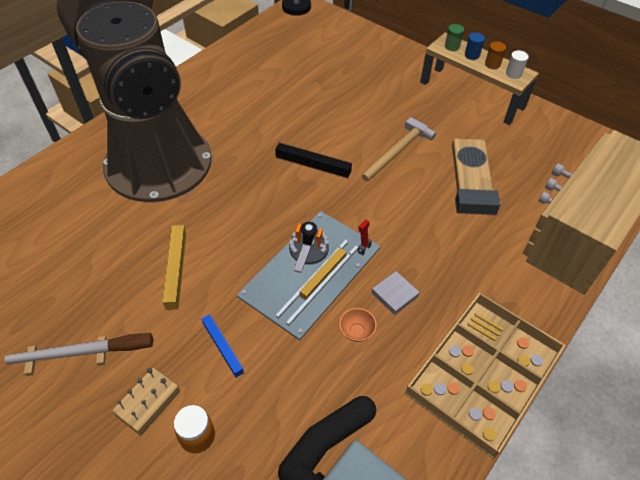

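View pics/top0.png

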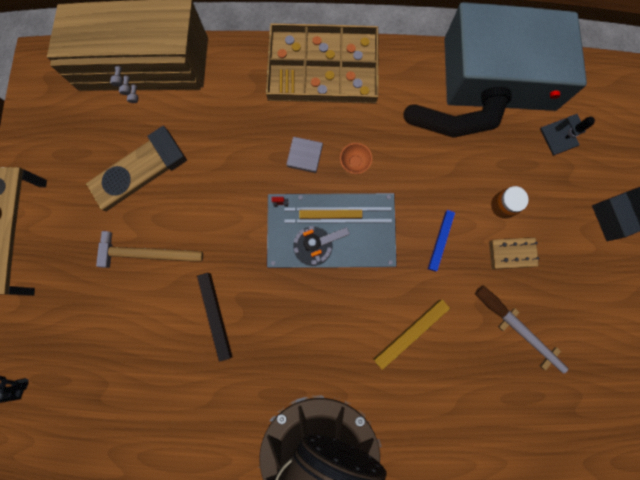

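Scene picture: candidates for the bar are the brass bar in the channel at (323,273) (top view 330,214), the larger brass bar at (175,265) (top 412,334), the black bar at (313,160) and the blue one at (222,345). I choose the smaller brass one in the channel. The flag is at top (278,201), the knob at (312,243), and jig +y points left in the top picture.

```bash
cat > jig.py <<'E'
from h import *
from scipy.optimize import minimize
def fit(n):
    im,d,p=load(n); P=cloud(d,p); h=cv2.cvtColor(im,cv2.COLOR_RGB2HSV)
    hh,ss,vv=[h[...,i].astype(int) for i in range(3)]
    z=P[...,2]; roi=(d>0)&(P[...,0]>.35)&(P[...,0]<.75)&(abs(P[...,1])<.3)
    m=roi&(z>.004)&(z<.017)&(ss<90)&(hh>70)&(hh<130)
    m=cv2.morphologyEx(m.astype(np.uint8),cv2.MORPH_OPEN,np.ones((3,3)))
    k,l,st,c=cv2.connectedComponentsWithStats(m); b=1+np.argmax(st[1:,4])
    # include all components near
    r=cv2.minAreaRect(P[l==b][:,:2].astype(np.float32)*1000)
    bar=roi&(hh>15)&(hh<30)&(ss>130)&(z>.028)&(z<.042)
    rb=cv2.minAreaRect(P[bar][:,:2].astype(np.float32)*1000)
    flag=roi&((hh<5)|(hh>174))&(ss>150)&(z>.03)
    org=roi&(hh>8)&(hh<20)&(ss>150)&(z>.05)
    print(n,'plate',r,np.median(z[l==b]),'\n bar',rb,bar.sum(),np.median(z[bar]))
    for nm,q in(('flag',flag),('org',org)):
        print(nm,q.sum(),P[q].min(0).round(4),P[q].max(0).round(4),P[q].mean(0).round(4))
    cap_=roi&(z>.083)&(z<.097)&(vv<90); print('cap',cap_.sum(),P[cap_].mean(0).round(4),P[cap_].min(0).round(4),P[cap_].max(0).round(4))
if __name__=='__main__':
    fit('scene'); fit('top')
E
python3 jig.py; python3 -c "
from h import *
a=load('scene')[0][200:345,230:390]; b=load('top')[0][180:280,255:410]
a=cv2.resize(a,(640,580),interpolation=2)
save(a,'c1.png')"
```

```text
scene plate ((538.271240234375, -13.3736572265625), (181.56431579589844, 311.3995056152344), 1.9351155757904053) 0.010089703220369896 
 bar ((492.599853515625, -131.18370056152344), (419.57781982421875, 104.20520782470703), 56.31288146972656) 686 0.033775645936289365
flag 167 [0.5853 0.0937 0.0305] [0.605  0.1228 0.1043] [0.5959 0.1066 0.0767]
org 126 [0.4675 0.0078 0.0509] [0.5959 0.122  0.0867] [0.5006 0.0284 0.0731]
cap 170 [0.5167 0.0419 0.089 ] [0.4774 0.0096 0.0831] [0.599  0.1204 0.0966]
top plate ((528.5288696289062, -12.620895385742188), (156.97564697265625, 307.1226806640625), 1.5778477191925049) 0.009228586050744381 
 bar ((490.03997802734375, -128.7369842529297), (415.9296875, 96.07833099365234), 55.63846969604492) 581 0.03331247169959426
flag 68 [0.5854 0.0984 0.0474] [0.5953 0.1239 0.1045] [0.5901 0.1111 0.0929]
org 90 [0.4668 0.0104 0.0602] [0.5255 0.0527 0.0903] [0.496  0.0318 0.077 ]
cap 161 [0.4983 0.0327 0.0875] [0.4808 0.0153 0.0835] [0.5874 0.0992 0.0932]
```

View pics/c1.png

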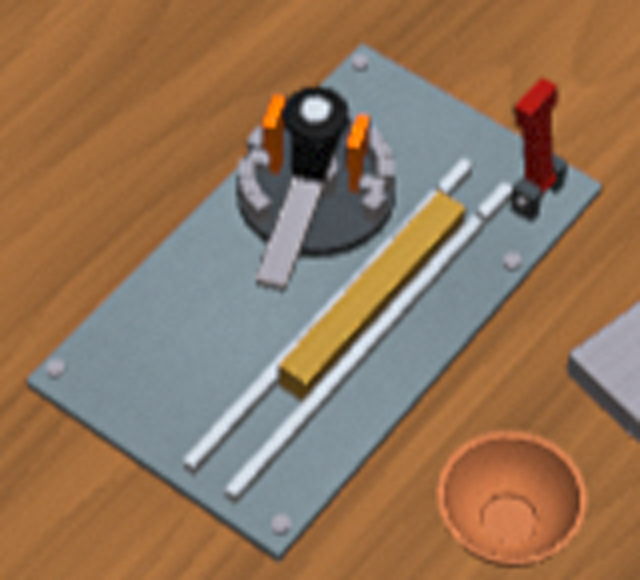

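The crop confirms the choice: the brass bar lies in the channel between the white walls, with its front end near crop (450,205). The flag is upright at (537,140) and the knob is open with orange tabs at (273,130) and (358,150). Next I refine the bar, cap and jig pose.

Run:
```python
from h import *
yaw=np.radians(1.9); R=np.array([[np.cos(yaw),-np.sin(yaw)],[np.sin(yaw),np.cos(yaw)]]); O=np.array([.5728,.0028])
for n in('scene','top'):
    im,d,p=load(n);P=cloud(d,p);h=cv2.cvtColor(im,cv2.COLOR_RGB2HSV).astype(int);hh,ss,vv=h[...,0],h[...,1],h[...,2]
    J=P.copy();J[...,:2]=(P[...,:2]-O)@R; x,y,z=J[...,0],J[...,1],J[...,2]
    jr=(abs(x)<.03)
    for nm,m in dict(bar=jr&(y<.1)&(y>-.17)&(hh>12)&(hh<32)&(ss>110)&(z>.029)&(z<.042),
      walls=jr&(y<.1)&(y>-.17)&(ss<40)&(vv>150)&(z>.015)&(z<.025),
      cap=(np.hypot(x+.075,y-.03)<.025)&(z>.084)&(z<.096),
      tabs=(np.hypot(x+.075,y-.03)<.045)&(z>.05)&(hh>6)&(hh<22)&(ss>150),
      arm=(np.hypot(x+.075,y-.03)<.11)&(np.hypot(x+.075,y-.03)>.05)&(x<-.02)&(z>.036)&(z<.05),
      flag=(abs(y-.107)<.03)&(x>0)&(x<.06)&((hh<6)|(hh>174))&(ss>150)&(z>.03)).items():
        q=J[m]*1000; r=cv2.minAreaRect(q[:,:2].astype(np.float32))
        print(n,nm,len(q),np.median(q,0).round(1),[np.round(t,1) for t in r], 'pct',np.percentile(q,2,0).round(1),np.percentile(q,98,0).round(1))
        if nm=='flag':
            for lo in(40,60,80,95): 
                s=q[(q[:,2]>lo)&(q[:,2]<lo+15)]; print('   ',lo,s.mean(0).round(1))
print(O+R@[-.075,.03])
```

```text
scene bar 520 [  1.1 -17.1  33.7] [array([  0.3, -13.7]), array([ 21.8, 154.4]), np.float64(0.2)] pct [ -9.4 -87.1  29.3] [10.4 58.  38.5]
scene walls 459 [ 11.5 -57.6  19.8] [array([  3.4, -31. ]), array([258.3,  48.4]), np.float64(89.0)] pct [ -19.3 -155.5   15.6] [17.  94.9 24. ]
scene cap 179 [-74.4  28.4  88.6] [array([-74.6,  28.9]), array([33.8, 39.7]), np.float64(38.8)] pct [-92.9  12.   85.1] [-58.   45.3  94.1]
scene tabs 124 [-91.8  27.   76.5] [array([-73.9,  27.2]), array([58.9, 26.8]), np.float64(17.7)] pct [-102.8    9.5   52.6] [-44.8  46.5  84. ]
scene arm 135 [-49.  -36.6  44.5] [array([-49.8, -35.6]), array([19.2, 41.7]), np.float64(22.8)] pct [-62.7 -55.8  38.3] [-35.5 -16.5  48.6]
scene flag 175 [ 26.7 101.7  82.3] [array([ 22.3, 106.1]), array([22.7, 27.7]), np.float64(38.9)] pct [16.4 92.  32.5] [ 34.3 116.8 103.6]
    40 [ 30.7 102.9  47.1]
    60 [ 27.8 102.6  66.2]
    80 [ 25.5 102.   88.6]
    95 [ 22.7 104.   99.8]
top bar 482 [ -0.7 -13.2  33.5] [array([ -0., -11.]), array([147.4,  18.3]), np.float64(89.7)] pct [ -8.8 -82.1  29.6] [ 8.9 57.9 37.2]
top walls 324 [-12.9 -41.2  19.4] [array([  0.2, -29.4]), array([ 34.7, 252.9]), np.float64(0.2)] pct [ -16.6 -152.3   15.9] [16.9 92.3 23.4]
top cap 212 [-74.8  30.8  87.9] [array([-74.,  32.]), array([33.6, 34.3]), np.float64(89.6)] pct [-90.7  15.1  84.5] [-57.3  48.6  91.7]
top tabs 90 [-92.   31.   78.1] [array([-74.5,  31.7]), array([57.3, 23.9]), np.float64(21.4)] pct [-103.6   13.    61. ] [-46.5  51.3  89.5]
top arm 127 [-48.5 -33.7  43.5] [array([-48.5, -33.9]), array([18.3, 38.6]), np.float64(23.7)] pct [-60.5 -52.3  38.5] [-36.8 -16.1  46.9]
top flag 68 [ 20.7 107.6  99.1] [array([ 21. , 107.6]), array([ 9.3, 25.2]), np.float64(1.7)] pct [16.4 95.4 50. ] [ 25.6 120.  103.1]
    40 [ 22.9 107.6  50.5]
    60 [ 20.  103.3  72.3]
    80 [17.5 99.1 94.2]
    95 [ 21.1 108.3  99.8]
[0.49684658 0.03029687]
```

>>> drive_tool --pt "0.435 -0.5 0 0 0 0.1 0" --pt "0.87 -1 0 0 0 0.225 0" --pt "0.87 -1 0 0 0 0.225 0" --pt "0.87 -1 0 0 0 0.225 0" --squeeze 20

```text
time: 0.5
ee_pos: [0.2843, 0.5167, 0.2311]
ee_rot: [-3.14, -0.0, -3.11]
wrist_force: [-0.7, -0.2, 0.1]
finger_gap: 0.337
grasp_force: 0.0
```

>>> drive_tool --pt "0.435 -0.5 0 0 0 0 0" --pt "0.87 -1 0 0 0 0 0" --pt "0.87 -1 0 0 0 0 0" --pt "0.87 -1 0 0 0 0 0"

```text
time: 0.9
ee_pos: [0.371, 0.4176, 0.2312]
ee_rot: [-3.141, 0.0, -3.112]
wrist_force: [0.0, 1.2, 0.2]
finger_gap: -0.001
grasp_force: 0.0
```

>>> drive_tool --pt "0.435 -0.5 0 0 0 0 0" --pt "0.87 -1 0 0 0 0 0" --pt "0.87 -1 0 0 0 0 0" --pt "0.87 -1 0 0 0 0 0"

```text
time: 1.3
ee_pos: [0.458, 0.3182, 0.2311]
ee_rot: [-3.141, 0.0, -3.112]
wrist_force: [0.1, 1.1, 0.1]
finger_gap: 0.001
grasp_force: 0.0
```

>>> drive_tool --pt "0.435 -0.5 0 0 0 0 0" --pt "0.87 -1 0 0 0 0 0" --pt "0.87 -1 0 0 0 0 0" --pt "0.87 -1 0 0 0 0 0"

```text
time: 1.7
ee_pos: [0.5451, 0.2186, 0.2311]
ee_rot: [-3.141, 0.001, -3.112]
wrist_force: [0.4, 1.5, -0.5]
finger_gap: 0.003
grasp_force: 0.0
```

>>> drive_tool --pt "0.435 -0.5 0 0 0 0 0" --pt "0.87 -1.08 0 0 0 0 0" --pt "0.87 -1 0 0 0 0 0" --pt "0.87 -1 0 0 0 0 0" --pt "0.87 -1 0 0 0 0 0"

```text
out of range; nothing moved
```

>>> drive_tool --pt "0.5 -0.5 0 0 0 0 0" --pt "0.95 -1 0 0 0 0 0" --pt "0.95 -1 -0.5 0 0 0 0" --pt "0.95 -1 -0.9 0 0 0 0" --pt "0.95 -1 -0.9 0 0 0 0"

```text
time: 2.2
ee_pos: [0.6346, 0.12, 0.1352]
ee_rot: [-3.141, -0.009, -3.11]
wrist_force: [-1.9, 0.6, 0.1]
finger_gap: 0.003
grasp_force: 0.0
```

>>> drive_tool --pt "0 -0.07 -0.3 0 0 0 0" --pt "0 -0.07 -0.6 0 0 0 0" --pt "0 -0.07 -0.6 0 0 0 0"

```text
time: 2.5
ee_pos: [0.6357, 0.1146, 0.0796]
ee_rot: [-3.141, -0.005, -3.108]
wrist_force: [-0.6, 0.3, -0.7]
finger_gap: -0.001
grasp_force: 0.0
```

>>> drive_tool --pt "-0.25 0 0 0 0 0 0" --pt "-0.46 0 0 0 0 0 0" --pt "-0.64 0 -0.11 0 0 0 0" --pt "-0.72 0 -0.2 0 0 0 0" --pt "-0.78 0 -0.28 0 0 0 0" --pt "-0.84 0 -0.42 0 0 0 0" --pt "-0.85 0 -0.48 0 0 0 0" --pt "-0.85 0 -0.48 0 0 0 0"

```text
time: 3.3
ee_pos: [0.5531, 0.1133, 0.0328]
ee_rot: [-3.141, -0.001, -3.109]
wrist_force: [0.8, -0.7, -0.4]
finger_gap: 0.005
grasp_force: 0.0
```

```bash
cat > look.py <<'E'
from h import *
yaw=np.radians(1.9); R=np.array([[np.cos(yaw),-np.sin(yaw)],[np.sin(yaw),np.cos(yaw)]]); O=np.array([.5728,.0028])
def look(ns=('scene','top')):
  for n in ns:
    im,d,p=cap(n);P=cloud(d,p);h=cv2.cvtColor(im,cv2.COLOR_RGB2HSV).astype(int);hh,ss,vv=h[...,0],h[...,1],h[...,2]
    J=P.copy();J[...,:2]=(P[...,:2]-O)@R; x,y,z=J[...,0],J[...,1],J[...,2]; rr=np.hypot(x+.075,y-.03)
    for nm,m in dict(bar=(abs(x)<.03)&(y<.13)&(y>-.17)&(hh>12)&(hh<32)&(ss>110)&(z>.029)&(z<.042),
      tabs=(rr<.045)&(z>.05)&(hh>6)&(hh<22)&(ss>150), arm=(rr<.11)&(rr>.05)&(z>.036)&(z<.05)&(ss<60),
      flag=(abs(y-.107)<.03)&(abs(x)<.06)&((hh<6)|(hh>174))&(ss>150)).items():
        q=J[m]*1000
        if len(q)>9:
            r=cv2.minAreaRect(q[:,:2].astype(np.float32)); print(n,nm,len(q),np.median(q,0).round(1),np.round(r[2],1),'pct',np.percentile(q,2,0).round(1),np.percentile(q,98,0).round(1))
    s=im[190:320,220:400] if n=='scene' else im[180:280,255:410]
    yield cv2.resize(s,(400,300))
def go(f): save(np.hstack(list(look())),f)
E
python3 -c "from look import *; go('p1.png')"
```

```text
scene bar 519 [  0.6 -17.9  34. ] 0.5 pct [ -9.5 -87.5  29.5] [10.6 57.5 38.4]
scene tabs 139 [-63.7  28.   77.5] 20.7 pct [-102.6    9.    52.2] [-36.6  46.6 395.8]
scene arm 146 [-47.6 -35.   44.6] 78.8 pct [-61.5 -55.7  38.4] [ -3.9 106.6  48.7]
scene flag 178 [  0.4 102.9  31.9] 8.2 pct [-43.2  93.8  25.6] [ 34.3 114.4  41.7]
top bar 310 [ -0.9 -37.   33.3] 89.7 pct [ -8.7 -83.7  29.5] [ 8.6 12.8 37. ]
top arm 129 [-48.4 -33.7  43.3] 25.1 pct [-60.8 -52.4  38.7] [-35.8 -15.   47.8]
```

>>> drive_tool --pt "0 0 -0.01 0 0 0 0" --pt "0 0 -0.02 0 0 0 0" --pt "0 0 -0.02 0 0 0 0"

```text
time: 3.7
ee_pos: [0.5537, 0.1131, 0.0319]
ee_rot: [3.141, 0.001, -3.109]
wrist_force: [-0.4, -0.1, 7.9]
finger_gap: 0.002
grasp_force: 3.6
```

>>> drive_tool --pt "0 0 0.35 0 0 0 0" --pt "0 0 0.7 0 0 0 0" --pt "0.05 -0.5 0.7 0 0 0 0" --pt "0.1 -0.9 0.7 0 0 0 0" --pt "0.1 -0.9 0.7 0 0 0 0"

```text
time: 4.2
ee_pos: [0.5641, 0.0192, 0.102]
ee_rot: [-3.141, 0.002, -3.112]
wrist_force: [-0.5, -0.2, 0.3]
finger_gap: -0.002
grasp_force: 0.0
```

>>> drive_tool --pt "0.06 -0.5 0 0 0 0 0" --pt "0.12 -1 0 0 0 0 0" --pt "0.12 -1.0 0 0 0 0 0" --pt "0.12 -1 0 0 0 0 0"

```text
time: 4.6
ee_pos: [0.5751, -0.0779, 0.1013]
ee_rot: [3.141, 0.0, -3.111]
wrist_force: [-0.2, 0.7, -0.1]
finger_gap: 0.002
grasp_force: 0.0
```

>>> drive_tool --pt "0 -0.4 0 0 0 0 0" --pt "0 -0.4 0 0 0 0 0" --pt "0 -0.4 -0.35 0 0 0 0" --pt "0 -0.4 -0.7 0 0 0 0" --pt "0 -0.4 -0.77 0 0 0 0" --pt "0 -0.4 -0.77 0 0 0 0"

```text
time: 5.2
ee_pos: [0.5742, -0.1156, 0.0236]
ee_rot: [3.141, -0.003, -3.108]
wrist_force: [-0.1, 0.6, 0.7]
finger_gap: 0.0
grasp_force: 0.0
```

```bash
python3 -c "from look import *; go('p2.png')"
```

```text
scene bar 497 [  1.2 -14.4  33.6] 0.3 pct [ -9.6 -87.6  29.6] [10.3 58.3 38. ]
scene tabs 39 [-46.9  30.2  72.1] 19.1 pct [-54.4  26.4  56.4] [-43.8  47.8  82.4]
scene flag 226 [-10.5 105.5  31.6] 87.3 pct [-43.1  92.3  26.4] [ 34.8 117.9  36. ]
top tabs 14 [-104.6   57.8  809.9] 72.0 pct [-108.4   44.2  807.4] [-100.7   65.8  811.9]
```

View pics/p2.png

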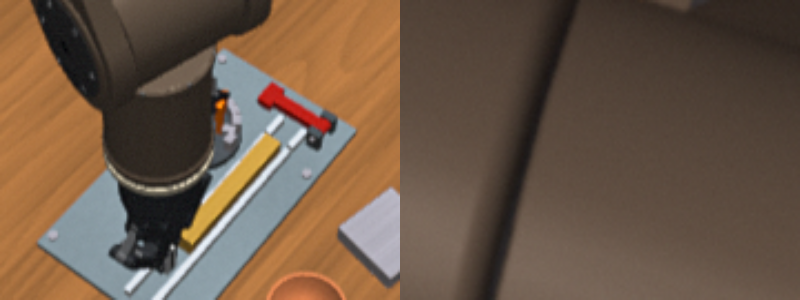

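The picture shows the flag down at (295,108) and the closed fingers behind the bar's rear end at (165,245).

>>> drive_tool --pt "0 0.1 0 0 0 0 0" --pt "-0.01 0.18 0 0 0 0 0" --pt "-0.01 0.25 0 0 0 0 0" --pt "-0.01 0.32 0 0 0 0 0" --pt "-0.01 0.38 0 0 0 0 0" --pt "-0.02 0.44 0 0 0 0 0" --pt "-0.02 0.48 0 0 0 0 0" --pt "-0.02 0.5 0 0 0 0 0"

```text
time: 6.1
ee_pos: [0.5738, -0.0667, 0.0252]
ee_rot: [-3.141, 0.002, -3.108]
wrist_force: [1.3, -9.0, 5.0]
finger_gap: -0.001
grasp_force: 4.8
```

```bash
python3 -c "
from look import *
for _ in look(('scene',)): pass"
```

```text
scene bar 429 [ 2.4 21.8 33.8] 0.2 pct [ -9.3 -52.6  29.7] [10.5 87.7 38.4]
scene flag 225 [-10.7 105.4  31. ] 87.5 pct [-44.1  93.7  25.8] [ 34.1 118.5  36.6]
```

>>> drive_tool --pt "0 0.01 0 0 0 0 0" --pt "0 0.02 0 0 0 0 0" --pt "0 0.02 0 0 0 0 0"

```text
time: 6.45
ee_pos: [0.5739, -0.0649, 0.0253]
ee_rot: [-3.141, 0.002, -3.108]
wrist_force: [0.0, -6.7, 4.8]
finger_gap: -0.0
grasp_force: 4.1
```

>>> drive_tool --pt "0 0.01 0 0 0 0 0" --pt "0 0.02 0 0 0 0 0" --pt "0 0.02 0 0 0 0 0"

```text
time: 6.75
ee_pos: [0.5739, -0.063, 0.0252]
ee_rot: [-3.141, 0.002, -3.108]
wrist_force: [0.0, -7.9, 4.9]
finger_gap: -0.002
grasp_force: 4.3
```

>>> drive_tool --pt "0 0.01 0 0 0 0 0" --pt "0 0.02 0 0 0 0 0" --pt "0 0.02 0 0 0 0 0"

```text
time: 7.05
ee_pos: [0.5739, -0.061, 0.0252]
ee_rot: [-3.141, 0.002, -3.108]
wrist_force: [-0.1, -7.0, 4.0]
finger_gap: -0.003
grasp_force: 4.3
```

>>> drive_tool --pt "0 0.01 0 0 0 0 0" --pt "0 0.02 0 0 0 0 0" --pt "0 0.02 0 0 0 0 0"

```text
time: 7.35
ee_pos: [0.5739, -0.059, 0.0252]
ee_rot: [-3.141, 0.002, -3.108]
wrist_force: [0.3, -6.1, 5.0]
finger_gap: -0.005
grasp_force: 4.3
```

```bash
python3 -c "
from look import *
for _ in look(('scene',)): pass"
```

```text
scene bar 429 [ 2.4 32.2 33.7] 1.3 pct [ -9.2 -43.9  29.7] [10.7 97.2 37.9]
scene flag 206 [-14.8 106.4  31.5] 87.8 pct [-43.4  92.8  26.5] [ 34.8 117.6  36.2]
```

```bash
python3 -c "
from look import *
im=load('scene')[0]; save(cv2.resize(im[190:320,240:400],(780,600),interpolation=2),'p3.png')"
```

```text
(no output)
```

View pics/p3.png

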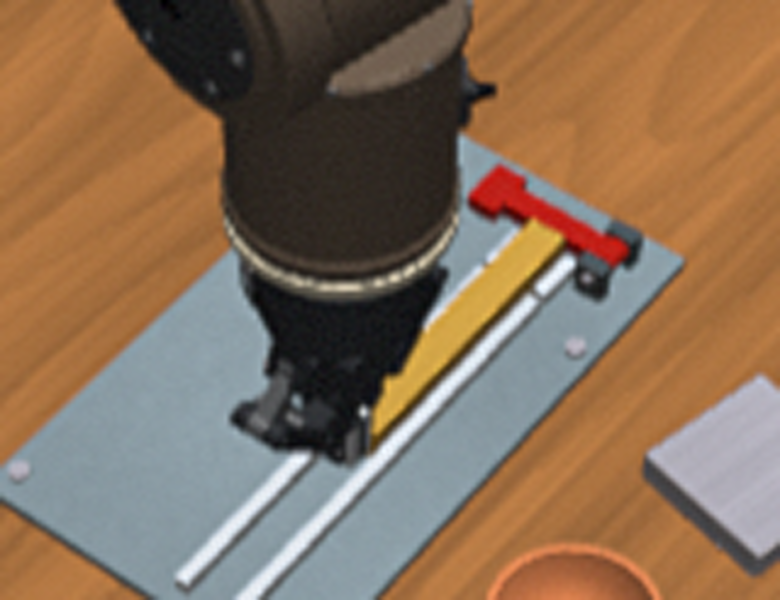

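The bar's front end now meets the flag's face at about (545,230). I push on gently until the force rises.

>>> drive_tool --pt "0 0.01 0 0 0 0 0" --pt "0 0.01 0 0 0 0 0"

```text
time: 7.6
ee_pos: [0.5739, -0.0581, 0.0252]
ee_rot: [-3.141, 0.002, -3.108]
wrist_force: [-0.2, -9.2, 5.1]
finger_gap: 0.002
grasp_force: 5.1
```

>>> drive_tool --pt "0 0.01 0 0 0 0 0" --pt "0 0.01 0 0 0 0 0"

```text
time: 7.8
ee_pos: [0.574, -0.0576, 0.0253]
ee_rot: [-3.14, 0.002, -3.108]
wrist_force: [-1.1, -16.1, 5.4]
finger_gap: -0.003
grasp_force: 8.3
```

>>> drive_tool --pt "0 0 0 0 0 0 0" --pt "0 0 0 0 0 0 0" --pt "0 0 0 0 0 0 0" --pt "0 -0.1 0 0 0 0 0" --pt "0 -0.15 0.3 0 0 0 0" --pt "0 -0.15 0.7 0 0 0 0" --pt "0 -0.15 1 0 0 0 0" --pt "0 -0.15 1 0 0 0 0"

```text
time: 8.6
ee_pos: [0.5753, -0.0722, 0.1285]
ee_rot: [-3.14, 0.006, -3.109]
wrist_force: [1.2, 0.2, -0.8]
finger_gap: -0.005
grasp_force: 0.0
```

>>> drive_tool --pt "-0.1 0.1 0.1 0 0 -0.1 1" --pt "-0.3 0.3 0.2 0 0 -0.2 1" --pt "-0.5 0.6 0.2 0 0 -0.3 1" --pt "-0.77 1 0.2 0 0 -0.4 1" --pt "-0.77 1 0.2 0 0 -0.5 1" --pt "-0.77 1 0.2 0 0 -0.6 1" --pt "-0.77 1 0.2 0 0 -0.7 1" --pt "-0.77 1 0.2 0 0 -0.797 1"

```text
time: 9.4
ee_pos: [0.4956, 0.0284, 0.144]
ee_rot: [-3.141, -0.0, 1.979]
wrist_force: [-0.1, 0.4, 0.2]
finger_gap: 1.002
grasp_force: 0.0
```

```bash
python3 -c "
from look import *
go('p4.png')
im=load('scene')[0]; save(cv2.resize(im[190:320,240:400],(780,600),interpolation=2),'p4.png')
print(monitor.get_state()['ee_pos'],monitor.get_state()['ee_rot'])"
```

```text
scene bar 504 [ 1.2 21.1 33.8] 0.4 pct [ -9.2 -48.7  29.5] [10.8 97.5 38.4]
scene tabs 149 [-68.9  25.2  78.8] 23.6 pct [-102.4    3.5   55.3] [-36.3  46.5 233.9]
scene arm 136 [-48.7 -36.2  44.6] 23.5 pct [-62.2 -56.   39.1] [-36.2 -15.5  48.9]
scene flag 204 [-14.2 106.4  31.5] 84.4 pct [-43.5  94.   25.5] [ 35.  118.6  37.2]
[0.49564413 0.02826903 0.14399763] [-3.14113906e+00 -3.23844857e-04  1.98177043e+00]
```

View pics/p4.png

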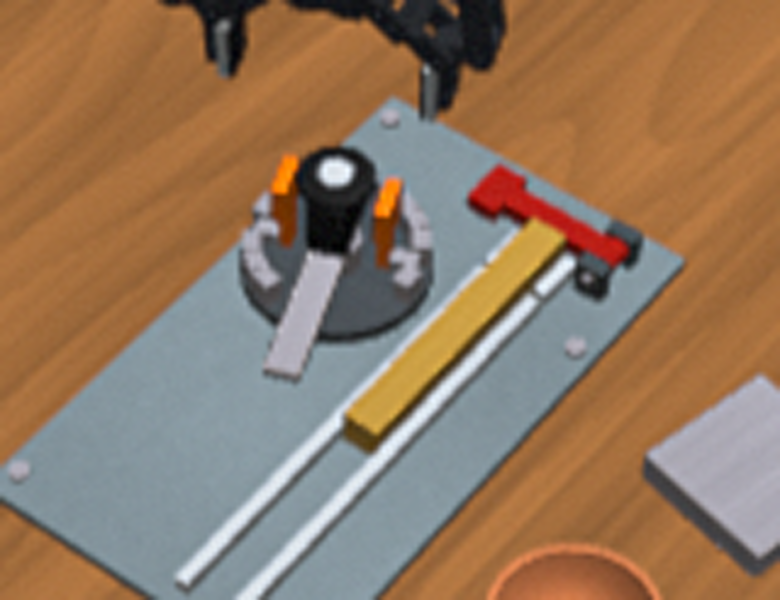

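The picture shows the bar seated against the flag at (545,235). The knob is still open, with tabs at (285,200) and (388,220), and the open fingers hover above it.

>>> drive_tool --pt "0.01 0.02 -0.3 0 0 0 1" --pt "0.01 0.02 -0.6 0 0 0 1" --pt "0.01 0.02 -0.85 0 0 0 1" --pt "0.01 0.02 -0.97 0 0 0 1" --pt "0.01 0.02 -0.97 0 0 0 1"

```text
time: 10.0
ee_pos: [0.496, 0.0301, 0.046]
ee_rot: [-3.139, -0.001, 1.987]
wrist_force: [-0.1, 0.2, 0.9]
finger_gap: 1.004
grasp_force: 0.0
```

>>> drive_tool --pt "0 0 0 0 0 0 0" --pt "0 0 0 0 0 0 0" --pt "0 0 0 0 0 0 0" --pt "0 0 0 0 0 0 0" --pt "0 0 0 0 0 0 0" --pt "0 0 0 0 0 0 0" --squeeze 30

```text
time: 10.6
ee_pos: [0.4964, 0.0296, 0.0487]
ee_rot: [-3.141, 0.0, 1.985]
wrist_force: [-8.3, -7.8, 21.5]
finger_gap: 0.444
grasp_force: 27.6
```

>>> drive_tool --pt "0 0 0.025 0 0 0 0" --pt "0 0 0.025 0 0 0.08 0" --pt "0 0 0.025 0 0 0.17 0" --pt "0 0 0.025 0 0 0.26 0" --pt "0 0 0.025 0 0 0.35 0" --pt "0 0 0.025 0 0 0.44 0" --pt "0 0 0.025 0 0 0.53 0" --pt "0 0 0.025 0 0 0.6 0"

```text
time: 11.4
ee_pos: [0.497, 0.0305, 0.0498]
ee_rot: [3.141, -0.0, 2.89]
wrist_force: [3.4, 10.5, -23.1]
finger_gap: 0.433
grasp_force: 41.6
```

>>> drive_tool --pt "0 0 0 0 0 0.07 0" --pt "0 0 0 0 0 0.14 0" --pt "0 0 0 0 0 0.2 0" --pt "0 0 0 0 0 0.2 0" --pt "0 0 0 0 0 0.2 0"

```text
time: 11.9
ee_pos: [0.497, 0.0309, 0.0498]
ee_rot: [3.141, 0.0, -3.098]
wrist_force: [3.4, 15.1, -23.4]
finger_gap: 0.43
grasp_force: 41.7
```

```bash
python3 -c "
from look import *
go('p5.png')
print(monitor.get_state())"
```

```text
scene bar 432 [ 0.7 11.5 33.9] 0.1 pct [ -9.1 -49.5  29.5] [10.6 97.5 38.8]
scene tabs 36 [-64.3  16.4  78.5] 15.0 pct [-102.1  -11.1   59.5] [-56.4  47.2 279. ]
scene arm 123 [-6.4 29.1 44.1] 89.1 pct [-24.7  20.4  38.5] [13.6 39.7 47.6]
scene flag 202 [-14.8 106.6  31.6] 88.5 pct [-43.5  92.8  25.9] [ 35.  118.4  36.1]
{'time': 12.0, 'q': array([ 6.96518751e-04,  5.48479620e-01,  2.09039137e+00,  1.58696240e-03,
        5.02518252e-01, -1.61481149e+00]), 'joint_vel': array([-0.00178151, -0.00108388, -0.00186119, -0.00062659, -0.00026242,
        0.00046363]), 'effort': array([-7.34841675e+00, -9.07717538e+01, -2.31574166e+01, -2.42053136e+00,
        1.17363062e+00,  4.02322272e-02]), 'ee_pos': array([0.49705792, 0.03093032, 0.04979332]), 'ee_rot': array([ 3.14083770e+00,  2.36323015e-04, -3.09827176e+00]), 'wrist_force': array([  3.17197993,  14.89269605, -22.71818054]), 'ft_torque': array([ 2.22277829, -0.54196719,  0.11451499]), 'grasp_force': 41.72378025949001, 'finger_gap': 0.4357335752985644}
```

View pics/p5.png

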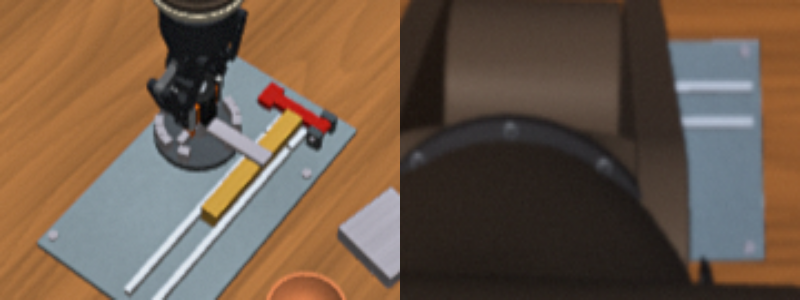

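The picture shows the keeper arm lying square across the bar at (240,140). Now I release it and lift clear.

>>> drive_tool --pt "0 0 -0.02 0 0 0 0" --pt "0 0 -0.02 0 0 0 1" --pt "0 0 -0.02 0 0 0 1" --pt "0 0 -0.02 0 0 0 1" --pt "0 0 -0.02 0 0 0 1" --pt "0 0 0.3 0 0 0 1" --pt "0 0 0.65 0 0 0 1" --pt "0 0 1 0 0 0 1"

```text
time: 12.8
ee_pos: [0.4968, 0.0299, 0.1509]
ee_rot: [-3.142, -0.001, -3.099]
wrist_force: [1.3, -1.4, 0.2]
finger_gap: 0.999
grasp_force: 0.0
```

>>> drive_tool --pt "0 0.2 0.3 0 0 0 1" --pt "0 0.5 0.6 0 0 0 1" --pt "0 0.9 0.6 0 0 0 1" --pt "0 0.9 0.6 0 0 0 1"

```text
time: 13.2
ee_pos: [0.4977, 0.1234, 0.2112]
ee_rot: [3.14, 0.003, -3.096]
wrist_force: [-0.7, 0.2, 0.1]
finger_gap: 1.002
grasp_force: 0.0
```

>>> drive_tool --pt "0 0.5 0 0 0 0 1" --pt "0 0.9 0 0 0 0 1" --pt "0 0.9 0 0 0 0 1"

```text
time: 13.5
ee_pos: [0.4972, 0.2134, 0.2097]
ee_rot: [3.141, 0.001, -3.096]
wrist_force: [0.2, -0.6, 0.0]
finger_gap: 1.0
grasp_force: 0.0
```

```bash
python3 -c "
from look import *
go('p6.png')"
```

```text
scene bar 434 [ 1.2  9.3 33.6] 0.3 pct [ -9.3 -49.5  29.4] [10.7 97.6 38.7]
scene tabs 140 [-72.5   4.2  75.1] 81.4 pct [-87.4  -0.4  55.2] [-62.5  57.7  85.1]
scene arm 124 [-6.  29.  44.2] 88.5 pct [-24.2  20.9  39.1] [14.1 38.7 49.1]
scene flag 202 [-15.7 106.4  31.5] 88.9 pct [-43.5  93.7  26.7] [ 34.9 118.5  36.1]
top bar 408 [-0.5 15.2 33.2] 89.7 pct [ -8.5 -44.1  29.7] [ 8.9 98.4 37.1]
top tabs 83 [-74.3  10.7  79. ] 89.6 pct [-85.7   3.9  63.3] [-62.9  60.2  82.8]
top arm 134 [-5.  31.6 43.2] 89.4 pct [-24.5   6.4  37. ] [14.  41.1 47.2]
top flag 206 [-14.9 108.1  31.4] 89.9 pct [-43.4  96.4  26.6] [ 33.3 119.6  36.1]
```

View pics/p6.png

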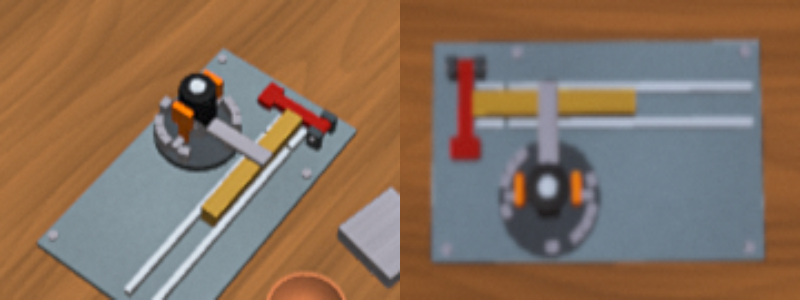

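The views show the flag down, the bar against it, the arm square across the bar, and the tabs about 57 mm apart, so fully sprung out.

```bash
python3 -c "
from rig import hand_in
print(hand_in())"
```

```text
the job is handed in; nothing more can be done
None
```

I handed the job in at about 13.6 s; in the last pictures the flag is down, the bar is against it, the keeper arm is square across the bar and both tabs are sprung out, but the hand-in call returned no verdict.

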